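# Take the left-hand nut off a reel stand

## Robot

A 6-joint arm with a two-finger parallel gripper is mounted at the origin on the work surface. World frame = base frame: x ahead of the robot, y to its left, z up, the work surface at z = 0. Lengths are in mm, angles in rad, forces in N, time in s.
With the tool pointing down it reaches from about 300 to 750 mm from the base axis. Payload 8.5 kg.
Tool frame: the origin (TCP) lies on the mounting face of the last link; the fingertips stand 173 mm ahead of it and the grasp point (between the pads) lies 155 mm ahead of it; z points along the fingers, y is the line along which they close (so a half turn about z gives the same grasp; the last joint's range is limited). The gripper opens to 85 mm and grips with 20 to 120 N. Pads are 22 mm wide; open, the fingers measure 114 mm over their backs; the gripper's body (76 mm by 85 mm) begins 54 mm behind the grasp point. The pads swing forward as they close: fully open they stand 13 mm farther back than shut.
Start: joints at [0.927, 0.381, 1.297, -0, 1.464, -0.215], TCP at [228.669, 500.192, 404.722] pointing down, gripper open.
Joint ranges: [-3.11, 3.11], [-0.89, 2.33], [0.22, 2.48], [-1.42, 4.56], [0.17, 2.85], [-2.88, 2.88]. Speed limits (rad/s): [2.39, 2.39, 3.14, 3.14, 3.14, 3.14].

## Interface

Orientations are given as a rotation vector (axis times angle).
In Python, from bench import env gives the robot as it stands.
- The arm moves only by the shell command python3 -m pendant 'ROWS'. ROWS is JSON, a list of rows, each an object of numbers: "fingers": the closure, from 0 (fully open) to 1 (shut); "dx", "dy", "dz": the shift along the tool's x, y, z in m; "wx", "wy", "wz": the turn, a rotation vector about the tool's x, y, z in degrees. In form: [{"fingers": .., "dx": .., "dy": .., "dz": .., "wx": .., "wy": .., "wz": ..}, ...]. A call has 1 to 10 rows; each row shifts and turns the commanded pose from where the row before left it, along the tool's axes as they then stand; what a row does not reach is not made up. A row lasts 1/10 s, in which the tool goes at most 50 mm and 8.59 degrees, less where a joint would pass 70% of its speed; a pose out of reach is approached as far as the arm can. A call with a gripper value outside its range is refused whole. The fingers move at their own pace and stop on an object; the grip force is fixed at half the most. Time passes only in rows, so rows that do not move let the fingers close. It gives the time, the measured TCP pose, the force, the opening and the grip force at its end, in the units of the state.
- env.observe(): the state, without advancing time (a new reading comes with each control period).
- env.grab_frame(name): name is "side" or "top" or "wrist"; returns the picture (420x560x3 uint8, red, green, blue); there is no depth.
- env.camera_params(name): a dict with "fx", "fy", "cx", "cy" (pixels), "R" (3x3) and "t" (3): a world point X has camera coordinates R X + t; the wrist camera has in their place "T_tool_cam" (4x4, takes a point from camera to tool coordinates, whose origin is the TCP and whose axes are the flange's). Camera axes: x right, y down, z forward; pixel columns grow to the right and rows downward; lengths in mm; the calibration is good to about 2 mm. A picture is of the moment at which its call begins: read the wrist's pose just before it. camera_params takes no time and is no camera call.
- env.hand_in(): hands the job in; it is judged then, once.
The state is a dict: "time_s": time; "joints": joint angles; "qd": joint speeds; "effort": joint torques, N m; "ee_pos": TCP position; "orientation": TCP orientation; "contact_force": force on the tool from outside, world axes, zero at the start; "wrist_torque": the same for the moment, N m; "finger_gap": finger opening in mm; "gripper_force": force on a finger pad.
Only numpy, scipy, OpenCV 4.12 (cv2) and the standard library are available. Lean on these libraries where they do the work, as an engineer would, in place of code of your own. Each camera call takes 0.05 s, during which the arm holds its last target. There are 200 camera calls.

## Task

The reel on the blue pay-off stand is empty and must be changed, so take off the knurled nut that holds it. The nut has a left-hand thread: turn it clockwise, letting it rise without straining the thread, until the line engraved on it points the same way as the line on the shaft's end, then lift it straight off and set it down gently, standing flat, in the aluminium parts tray. Leave everything else where it is.

Things in the scene. Friction and masses are not known exactly. Their poses are not given: they have to be found in the camera images.
- nut: The left-hand nut: a plain steel knurled ring, 44 mm across and 36 mm high, bore 27 mm, a groove round its middle, 0.2 kg, loose. Origin: centre of its underside; z up; x points to the line engraved on its top face. It starts screwed on the shaft, 2.3 to 2.9 rad of clockwise turn (seen from above) short of the lines meeting.
- nut_mark (a point): The middle of the line engraved on the nut's top face, 18 mm from the nut's axis.
- stand: The pay-off stand, bolted down: blue base plate 180 x 180 x 12 mm with a fixed upright steel shaft. Origin: centre of the base's underside, on the shaft's axis; z up; x points to the line engraved on the shaft's end. On the reel lies an aluminium cone 68 mm across with a boss 36 mm across, whose top, 104 mm above the bench, bears on the nut from below.
- shaft_mark (a point): The outer end of the line engraved on the shaft's end face, 7.5 mm from its axis. The shaft's plain end is 16 mm thick and its face is 150 mm above the bench, 10 mm above the nut's top at the start. The nut clears the shaft when lifted 46 mm.
- thread (a point): On the shaft's axis at the height of the thread, 122 mm above the bench. Coarse left-hand thread with two starts and about 1.5 mm of play up, down and sideways. Turned clockwise the nut climbs several millimetres (how fast is to be felt), is free about 0.5 rad before the lines meet and lies on the thread till lifted. A push or pull over 22 N spoils it; turned anticlockwise the nut only jams.
- reel (a joint): Rise (m) of the empty black reel, 170 mm across, its top flange 83 mm above the bench: a spring under it (some 12 N, 1.2 N/mm) presses reel, cone and nut up, by at most 5 mm in all, as the nut is unscrewed.
- tray: The open aluminium parts tray, fixed: 200 (along its x) x 150 x 24 mm, walls and floor 3 mm thick. Origin: centre of its underside.
- tray_floor (a point): A free spot on the tray's floor, 30 mm from the tray's centre towards its -x side, for the nut.
- ferrule: Bystander: a steel hose ferrule 25 mm across and 34 mm high standing in the tray near its +x end. Origin: centre of its underside.
- fitting: Bystander: a hexagonal hose fitting 30 mm across and 60 mm high standing on the bench between stand and tray, nearer the robot. Origin: centre of its underside.
- spray: Bystander: a white spray can, 65 mm across and 190 mm high, standing beyond the stand and the tray. Origin: centre of its underside.
- solder: Bystander: an aluminium-coloured spool, 62 mm across and 50 mm high, to the right of the robot. Origin: centre of its underside.
Not all that is in view belongs to the job. What is shaped like the tray but red is not meant.

How it is judged:
By the outcome, as a careful person would: the job done as asked, in the order asked, and still so for the second after the job is handed in, with the robot touching nothing.
It also fails if it takes over 61 s, if anything falls off the work surface, if the arm or the gripper's body presses on something with over 40 N, if the wrist force passes 120 N, or if a joint passes its speed limit or range.

## Working session

There is one attempt and no reset: what is moved stays moved. The work goes in short steps, Python scripts to look and compute and a shell command to move; the robot and the scene stay as the last step left them, time stands still between calls to the robot, and variables do not carry over. Pictures are saved under pics/ and viewed, at most 11 in all, crops included, and the job is handed in when it is done.

```bash
ls; mkdir -p pics; python3 - <<'E'
from bench import env
import cv2,numpy as np
np.set_printoptions(precision=4,suppress=True)
s=env.observe();print({k:np.round(v,3) for k,v in s.items()})
for n in ("side","top","wrist"):
    f=env.grab_frame(n);cv2.imwrite(f"pics/{n}0.png",f[:,:,::-1]);print(n,env.camera_params(n))
E
```

```text
pics
{'time_s': np.float64(0.0), 'joints': array([ 0.927,  0.381,  1.298,  0.   ,  1.464, -0.215]), 'qd': array([ 0.   ,  0.001,  0.001, -0.002,  0.   , -0.001]), 'effort': array([ -0.004, -44.847, -23.127,  -0.   ,   0.005,  -0.   ]), 'ee_pos': array([228.644, 500.163, 404.114]), 'orientation': array([-0.668, -3.069,  0.002]), 'contact_force': array([ 0.085, -0.957,  0.073]), 'wrist_torque': array([ 0.001, -0.036, -0.028]), 'gripper_force': np.float64(0.0), 'finger_gap': np.float64(85.134)}
side {'fx': 419.857985267555, 'fy': 419.857985267555, 'cx': 279.7526821234645, 'cy': 210.4849757561097, 'R': array([[ 0.8192, -0.5735,  0.0006],
       [-0.3353, -0.4798, -0.8108],
       [ 0.4652,  0.664 , -0.5854]]), 't': array([-496.7771,  262.2694,  928.4559])}
top {'fx': 545.6201635086969, 'fy': 545.6201635086969, 'cx': 286.026538459683, 'cy': 215.10069696502364, 'R': array([[ 0.0109, -0.9998,  0.0139],
       [-0.996 , -0.0121, -0.089 ],
       [ 0.0892, -0.0128, -0.9959]]), 't': array([ -91.3407,  540.6567, 1418.3333])}
wrist {'fx': 330.2079352581153, 'fy': 330.2079352581153, 'cx': 277.02096684114184, 'cy': 209.3184879751425, 'T_tool_cam': array([[ 0.0017, -0.9519, -0.3065, 78.6739],
       [ 1.    ,  0.0015,  0.0008, -0.4724],
       [-0.0003, -0.3065,  0.9519, 30.0704],
       [ 0.    ,  0.    ,  0.    ,  1.    ]])}
```

View pics/top0.png

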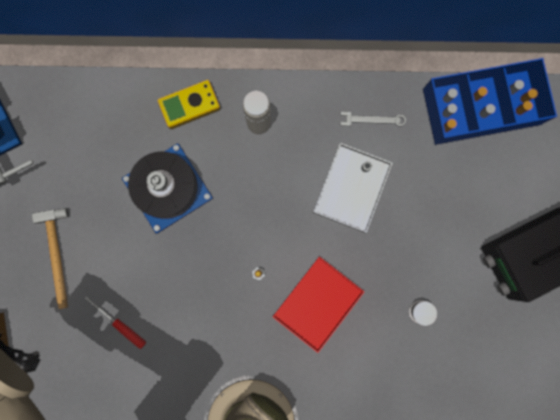

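View pics/side0.png

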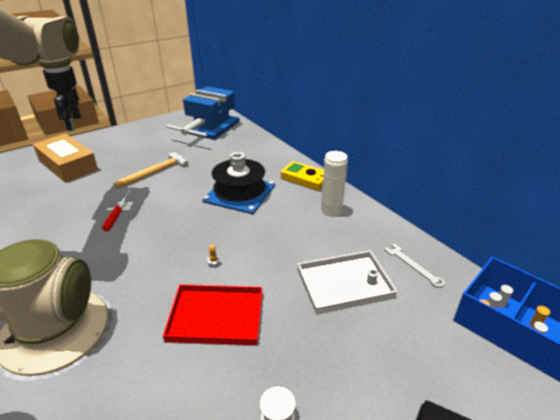

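The top view shows the blue stand with its black reel at about (165,185), with the nut at (157,182). The aluminium tray is at (353,187), with the ferrule inside at (367,167). The red tray at (318,303) is not meant. The fitting is at (258,273), the spray can at (257,108) and the solder spool at (424,313). The side view agrees: stand at (238,180), aluminium tray at (346,281).

Next I'll measure positions and crop in on the nut and tray.

```bash
cat > h.py <<'E'
from bench import env
import cv2,numpy as np
from scipy.spatial.transform import Rotation as Ro
np.set_printoptions(precision=3,suppress=True)
def cam(n):
    p=env.camera_params(n)
    if n!="wrist": return p,p["R"],p["t"]
    s=env.observe();T=np.eye(4);T[:3,:3]=Ro.from_rotvec(s["orientation"]).as_matrix();T[:3,3]=s["ee_pos"]
    M=np.linalg.inv(T@p["T_tool_cam"]);return p,M[:3,:3],M[:3,3]
def ray(c,u,v,z):
    p,R,t=c;d=R.T@[(u-p["cx"])/p["fx"],(v-p["cy"])/p["fy"],1];o=-R.T@t
    return o+d*(z-o[2])/d[2]
def proj(c,X):
    p,R,t=c;q=R@np.asarray(X)+t;return np.array([p["fx"]*q[0]/q[2]+p["cx"],p["fy"]*q[1]/q[2]+p["cy"]])
def biggest(m,box):
    x0,y0,x1,y1=box;k=np.zeros(m.shape,np.uint8);k[y0:y1,x0:x1]=m[y0:y1,x0:x1]
    return max(cv2.findContours(k,0,2)[0],key=cv2.contourArea)
E
python3 - <<'E'
from h import *
f=cv2.imread("pics/top0.png");c=cam("top")
hsv=cv2.cvtColor(f,cv2.COLOR_BGR2HSV)
b=cv2.inRange(hsv,(100,120,60),(125,255,255))|cv2.inRange(hsv,(0,0,0),(180,255,60))
cn=biggest(b,(110,135,220,240));r=cv2.minAreaRect(cn);print("stand",r)
P=np.array([ray(c,u,v,12) for u,v in cv2.boxPoints(r)]);print(P,P.mean(0))
bl=cv2.inRange(hsv,(0,0,0),(180,255,75));cn=biggest(bl,(110,135,220,240));e=cv2.minEnclosingCircle(cn);print("reel",e,ray(c,*e[0],83))
t=cv2.inRange(hsv,(0,0,165),(180,60,255));cn=biggest(t,(300,130,400,240));r=cv2.minAreaRect(cn);print("tray",r)
P=np.array([ray(c,u,v,24) for u,v in cv2.boxPoints(r)]);print(P,P.mean(0))
for n,u,v,z in(("ferr",366,166,34),("fit",258,272,60),("spray",256,103,190),("nuttop",155,180,150)):print(n,ray(c,u,v,z))
a=cv2.resize(f[140:235,110:215],None,fx=4,fy=4,interpolation=2);d=cv2.resize(f[140:235,305:400],None,fx=4,fy=4,interpolation=2)
cv2.imwrite("pics/c1.png",np.hstack([a,d]))
E
```

```text
stand ((164.28204345703125, 185.994140625), (70.68205261230469, 68.31147003173828), 57.84769821166992)
[[647.008 369.192  12.   ]
 [748.025 217.82   12.   ]
 [586.97  112.925  12.   ]
 [488.029 263.741  12.   ]] [617.508 240.919  12.   ]
reel ((164.3311004638672, 183.3337860107422), 36.6296272277832) [613.804 225.992  83.   ]
tray ((351.42010498046875, 188.0077362060547), (54.06224060058594, 69.78553009033203), 21.037511825561523)
[[ 553.878 -158.245   24.   ]
 [ 730.092 -224.322   24.   ]
 [ 679.247 -359.61    24.   ]
 [ 503.941 -292.129   24.   ]] [ 616.789 -258.577   24.   ]
ferr [ 674.269 -295.874   34.   ]
fit [391.737 -14.66   60.   ]
spray [794.155  -8.526 190.   ]
nuttop [611.897 234.538 150.   ]
```

View pics/c1.png

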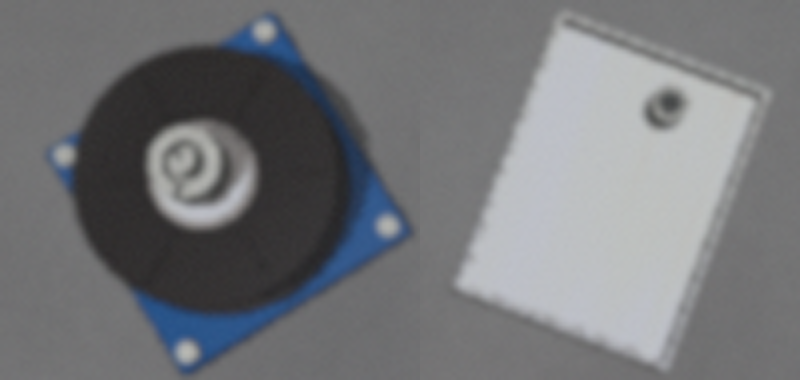

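The left crop confirms the nut: a steel ring around the shaft, above the boss on the blue stand, at crop (183,165), top pixel about (155.7,181.5). The right crop shows the pale aluminium tray with corners at about (340,142), (392,163), (367,232) and (314,212), and the ferrule at (366,166). It fits the description, and the only other candidate, the red tray, doesn't. Now moving over the stand.

```bash
python3 -m pendant '[{"dx":-0.023,"dy":-0.0042},{"dx":-0.023,"dy":-0.0042},{"dx":-0.023,"dy":-0.0042},{"dx":-0.023,"dy":-0.0042},{"dx":-0.023,"dy":-0.0042},{"dx":-0.023,"dy":-0.0042},{"dx":-0.023,"dy":-0.0042},{"dx":-0.023,"dy":-0.0042},{"dx":-0.023,"dy":-0.0042},{"dx":-0.023,"dy":-0.0042}]'; python3 -m pendant '[{"dx":-0.023,"dy":-0.0042},{"dx":-0.023,"dy":-0.0042},{"dx":-0.023,"dy":-0.0042},{"dx":-0.023,"dy":-0.0042},{"dx":-0.023,"dy":-0.0042},{"dx":-0.023,"dy":-0.0042},{"dx":-0.023,"dy":-0.0042},{"dx":-0.023,"dy":-0.0042},{"dx":-0.023,"dy":-0.0042},{"dx":-0.023,"dy":-0.0042}]'; python3 -m pendant '[{"dz":0.015},{"dz":0.015},{},{},{}]'
python3 - <<'E'
from h import *
c=cam("wrist");s=env.observe();print(s["ee_pos"],s["orientation"],s["joints"])
f=env.grab_frame("wrist")[:,:,::-1];cv2.imwrite("pics/w1.png",f);print(proj(c,[613,233,150]))
cv2.imwrite("pics/w1b.png",cv2.resize(f[100:320,160:420],None,fx=2.5,fy=2.5,interpolation=2))
t=cam("top");C=[(340,142.5),(392.5,163),(367,232),(314,212)];P=np.array([ray(t,u,v,24) for u,v in C]);print(P,P.mean(0))
E
```

```text
[228.657 500.182 404.279] [-0.668 -3.069  0.001] [ 0.927  0.381  1.298  0.     1.464 -0.215]
[204.269 597.067]
[[ 738.957 -227.748   24.   ]
 [ 685.177 -368.566   24.   ]
 [ 499.47  -299.742   24.   ]
 [ 550.884 -159.153   24.   ]] [ 618.622 -263.802   24.   ]invalid input at $[0]: expected keys fingers, dx, dy, dz, wx, wy, wz
invalid input at $[0]: expected keys fingers, dx, dy, dz, wx, wy, wz
invalid input at $[0]: expected keys fingers, dx, dy, dz, wx, wy, wz
```

View pics/w1b.png

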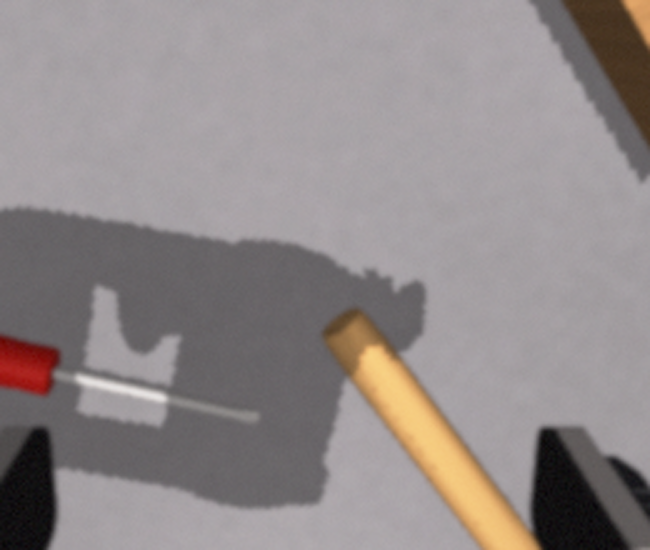

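All seven keys are required, so the arm hasn't moved: this view still shows the hammer handle at (350,330) and the screwdriver below the start pose.

```bash
python3 -m pendant '[{"fingers":0,"dx":-0.04,"dy":-0.0072,"dz":0,"wx":0,"wy":0,"wz":0},{"fingers":0,"dx":-0.04,"dy":-0.0072,"dz":0,"wx":0,"wy":0,"wz":0},{"fingers":0,"dx":-0.04,"dy":-0.0072,"dz":0,"wx":0,"wy":0,"wz":0},{"fingers":0,"dx":-0.04,"dy":-0.0072,"dz":0,"wx":0,"wy":0,"wz":0},{"fingers":0,"dx":-0.04,"dy":-0.0072,"dz":0,"wx":0,"wy":0,"wz":0},{"fingers":0,"dx":-0.04,"dy":-0.0072,"dz":0,"wx":0,"wy":0,"wz":0},{"fingers":0,"dx":-0.04,"dy":-0.0072,"dz":0,"wx":0,"wy":0,"wz":0},{"fingers":0,"dx":-0.04,"dy":-0.0072,"dz":0,"wx":0,"wy":0,"wz":0},{"fingers":0,"dx":-0.04,"dy":-0.0072,"dz":0,"wx":0,"wy":0,"wz":0},{"fingers":0,"dx":-0.04,"dy":-0.0072,"dz":0,"wx":0,"wy":0,"wz":0}]'; python3 -m pendant '[{"fingers":0,"dx":-0.03,"dy":-0.0055,"dz":0,"wx":0,"wy":0,"wz":0},{"fingers":0,"dx":-0.03,"dy":-0.0055,"dz":0,"wx":0,"wy":0,"wz":0},{"fingers":0,"dx":0,"dy":0,"dz":0.015,"wx":0,"wy":0,"wz":0},{"fingers":0,"dx":0,"dy":0,"dz":0.015,"wx":0,"wy":0,"wz":0},{"fingers":0,"dx":0,"dy":0,"dz":0,"wx":0,"wy":0,"wz":0},{"fingers":0,"dx":0,"dy":0,"dz":0,"wx":0,"wy":0,"wz":0},{"fingers":0,"dx":0,"dy":0,"dz":0,"wx":0,"wy":0,"wz":0}]'
python3 - <<'E'
from h import *
c=cam("wrist");s=env.observe();print(s["time_s"],s["ee_pos"],s["orientation"],s["joints"],s["contact_force"])
f=env.grab_frame("wrist")[:,:,::-1];cv2.imwrite("pics/w2.png",f);print(proj(c,[613,233,150]))
cv2.imwrite("pics/w2b.png",cv2.resize(f[130:290,180:380],None,fx=3.5,fy=3.5,interpolation=2))
E
```

```text
time_s: 1.2
ee_pos: [563.8, 267.2, 404.5]
orientation: [-0.669, -3.069, 0.0]
contact_force: [-0.1, 0.9, 1.2]
finger_gap: 85.0
gripper_force: 0.0
time_s: 1.9
ee_pos: [612.4, 233.6, 375.8]
orientation: [0.668, 3.068, 0.001]
contact_force: [0.8, -0.1, 0.1]
finger_gap: 85.5
gripper_force: 0.0
1.9 [612.439 233.644 375.756] [0.668 3.068 0.001] [ 0.184  0.589  1.022 -0.     1.529 -0.958] [ 0.772 -0.115  0.106]
[276.609 233.448]
```

View pics/w2b.png

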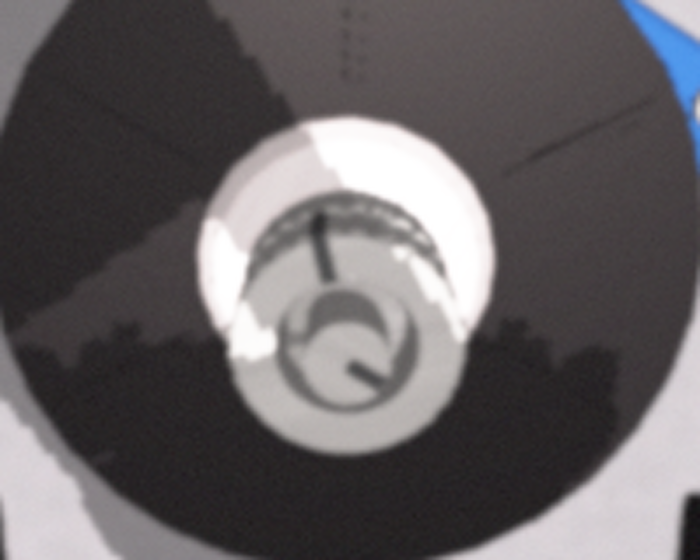

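The nut's line runs from crop (318,215) to (330,280), pointing up and slightly left of the nut's centre at about (348,340). The shaft's line runs from (350,368) to (379,388), pointing right and down. That makes the clockwise turn about 2.4 rad. Now computing it precisely.

```bash
python3 - <<'E'
from h import *
c=cam("wrist");s=env.observe();R=Ro.from_rotvec(s["orientation"]).as_matrix()
r=lambda u,v,z:ray(c,180+(u+.5)/3.5-.5,130+(v+.5)/3.5-.5,z)
nl,nr,nb=r(230,343,140),r(466,343,140),r(348,455,140);print("nut width",np.linalg.norm(nl-nr),(nl+nr)/2)
ax=r(347,365,150);print("shaft face",ax, "width",np.linalg.norm(r(304,365,150)-r(391,365,150)))
# shaft image lines: left/right edges + bottom
bc=nb[:2]+22*(-R[:2,0])*-1 
m=r(318,213,140);m2=r(331,281,140);sm=r(379,389,150);sm1=r(350,368,150)
for cen in (ax,(nl+nr)/2):
  mid=(m+m2)/2;print("r mark",np.linalg.norm((mid-cen)[:2]),"r sm",np.linalg.norm((sm-cen)[:2]))
  a=np.arctan2(*(mid-cen)[1::-1]);b=np.arctan2(*(sm-cen)[1::-1]);print("angles",a,b,"cw",(a-b)%(2*np.pi))
dl=(m-m2);ds=(sm-sm1);a=np.arctan2(dl[1],dl[0]);b=np.arctan2(ds[1],ds[0]);print("by line dir",a,b,(a-b)%(2*np.pi))
for p in (ax,(nl+nr)/2):print("err tool",R.T@(np.array([p[0],p[1],0])-[*s["ee_pos"][:2],0]))
print(nb, bc)
E
```

```text
nut width 44.92837644622801 [613.596 234.527 140.   ]
shaft face [613.884 234.116 150.   ] width 15.856332220327644
r mark 19.84409335686605 r sm 7.55718243745402
angles 2.9243411598122386 0.46494000067597085 cw 2.459401159136268
r mark 19.477393106815416 r sm 7.646188665527959
angles 2.94177341457665 0.39994687168649296 cw 2.5418265428901567
by line dir 2.892091446345424 0.48187581981505223 2.4102156265303716
err tool [-1.13   1.046  0.003]
err tool [-0.697  1.301  0.002]
[635.071 224.809 140.   ] [615.059 233.949]
```

```bash
python3 -m pendant '[{"fingers":0,"dx":-0.001,"dy":0.0011,"dz":0.015,"wx":0,"wy":0,"wz":0},{"fingers":0,"dx":0,"dy":0,"dz":0.015,"wx":0,"wy":0,"wz":0},{"fingers":0,"dx":0,"dy":0,"dz":0.015,"wx":0,"wy":0,"wz":0},{"fingers":0,"dx":0,"dy":0,"dz":0.015,"wx":0,"wy":0,"wz":0},{"fingers":0,"dx":0,"dy":0,"dz":0.015,"wx":0,"wy":0,"wz":0},{"fingers":0,"dx":0,"dy":0,"dz":0.015,"wx":0,"wy":0,"wz":0},{"fingers":0,"dx":0,"dy":0,"dz":0.008,"wx":0,"wy":0,"wz":0},{"fingers":0,"dx":0,"dy":0,"dz":0,"wx":0,"wy":0,"wz":0},{"fingers":0,"dx":0,"dy":0,"dz":0,"wx":0,"wy":0,"wz":0}]'
python3 - <<'E'
from h import *
c=cam("wrist");s=env.observe();R=Ro.from_rotvec(s["orientation"]).as_matrix()
print(s["ee_pos"],R.T@(np.array([613.8,234.2,0])-s["ee_pos"]))
f=env.grab_frame("wrist")[:,:,::-1];q=proj(c,[613.8,234.2,140]);print(q)
cv2.imwrite("pics/w3.png",f)
E
```

```text
time_s: 2.85
ee_pos: [614.0, 234.1, 277.6]
orientation: [0.668, 3.069, 0.001]
contact_force: [0.8, 0.7, 1.2]
finger_gap: 85.6
gripper_force: 0.0
[614.029 234.141 277.578] [  0.532  -0.249 277.578]
[277.46  317.998]
```

View pics/w3.png

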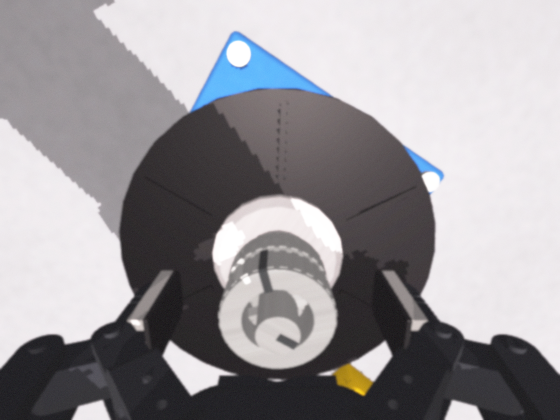

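The nut's top is centred at about (277,318), as predicted, and the fingers straddle it, with the pad faces at about x=180 and x=384. I'll close until just short of contact to check the centring.

```bash
python3 -m pendant '[{"fingers":0.40,"dx":0,"dy":0,"dz":0,"wx":0,"wy":0,"wz":0},{"fingers":0.40,"dx":0,"dy":0,"dz":0,"wx":0,"wy":0,"wz":0},{"fingers":0.40,"dx":0,"dy":0,"dz":0,"wx":0,"wy":0,"wz":0},{"fingers":0.40,"dx":0,"dy":0,"dz":0,"wx":0,"wy":0,"wz":0},{"fingers":0.40,"dx":0,"dy":0,"dz":0,"wx":0,"wy":0,"wz":0},{"fingers":0.40,"dx":0,"dy":0,"dz":0,"wx":0,"wy":0,"wz":0}]'
python3 - <<'E'
from h import *
f=env.grab_frame("wrist")[:,:,::-1]
cv2.imwrite("pics/w4.png",cv2.resize(f[220:400,170:390],None,fx=3.5,fy=3.3,interpolation=2))
E
```

```text
time_s: 3.5
ee_pos: [613.9, 234.0, 276.7]
orientation: [-0.668, -3.07, 0.0]
contact_force: [0.0, 0.2, -0.0]
finger_gap: 51.2
gripper_force: 0.0
```

View pics/w4.png

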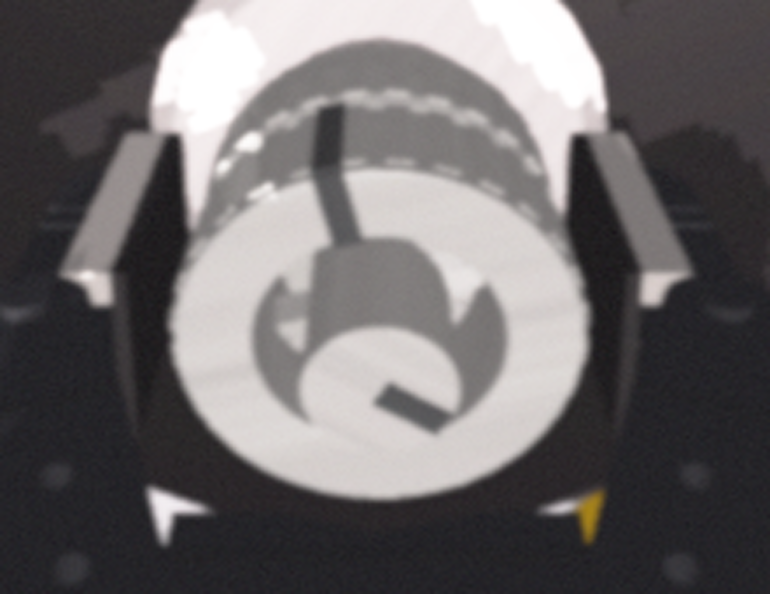

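The pads sit symmetrically about x≈376 and the nut spans 172 to 590 (centre 381), so the nut is about 0.5 mm towards +y. I'll correct that and close.

```bash
python3 -m pendant '[{"fingers":0.40,"dx":0.0004,"dy":0.0005,"dz":0,"wx":0,"wy":0,"wz":0},{"fingers":0.45,"dx":0,"dy":0,"dz":0,"wx":0,"wy":0,"wz":0},{"fingers":0.55,"dx":0,"dy":0,"dz":0,"wx":0,"wy":0,"wz":0},{"fingers":0.55,"dx":0,"dy":0,"dz":0,"wx":0,"wy":0,"wz":0},{"fingers":0.55,"dx":0,"dy":0,"dz":0,"wx":0,"wy":0,"wz":0},{"fingers":0.55,"dx":0,"dy":0,"dz":0,"wx":0,"wy":0,"wz":0}]'
```

```text
time_s: 4.15
ee_pos: [613.7, 234.6, 276.9]
orientation: [0.668, 3.07, -0.0]
contact_force: [-1.0, -1.1, 2.1]
finger_gap: 43.4
gripper_force: 60.5
```

```bash
python3 -m pendant '[{"fingers":0.55,"dx":0,"dy":0,"dz":0,"wx":0,"wy":0,"wz":3},{"fingers":0.55,"dx":0,"dy":0,"dz":0,"wx":0,"wy":0,"wz":3},{"fingers":0.55,"dx":0,"dy":0,"dz":0,"wx":0,"wy":0,"wz":3},{"fingers":0.55,"dx":0,"dy":0,"dz":0,"wx":0,"wy":0,"wz":0},{"fingers":0.55,"dx":0,"dy":0,"dz":0,"wx":0,"wy":0,"wz":0}]'; python3 -c "
from h import *
s=env.observe();print(s['wrist_torque'],s['joints'])"
```

```text
time_s: 4.65
ee_pos: [613.9, 234.6, 277.1]
orientation: [0.905, 3.007, 0.001]
contact_force: [1.1, -0.7, 3.0]
finger_gap: 43.5
gripper_force: 60.5
[-0.166 -0.121  0.012] [ 0.185  0.671  1.159 -0.     1.31  -0.801]
```

```bash
python3 -m pendant '[{"fingers":0.55,"dx":0,"dy":0,"dz":0,"wx":0,"wy":0,"wz":3},{"fingers":0.55,"dx":0,"dy":0,"dz":0,"wx":0,"wy":0,"wz":3},{"fingers":0.55,"dx":0,"dy":0,"dz":0,"wx":0,"wy":0,"wz":3},{"fingers":0.55,"dx":0,"dy":0,"dz":0,"wx":0,"wy":0,"wz":0},{"fingers":0.55,"dx":0,"dy":0,"dz":0,"wx":0,"wy":0,"wz":0}]'
```

```text
time_s: 5.15
ee_pos: [613.8, 234.6, 276.9]
orientation: [1.137, 2.928, 0.001]
contact_force: [1.3, -1.0, 4.2]
finger_gap: 43.6
gripper_force: 60.5
```

```bash
python3 -m pendant '[{"fingers":0.55,"dx":0,"dy":0,"dz":0,"wx":0,"wy":0,"wz":3},{"fingers":0.55,"dx":0,"dy":0,"dz":0,"wx":0,"wy":0,"wz":3},{"fingers":0.55,"dx":0,"dy":0,"dz":0,"wx":0,"wy":0,"wz":3},{"fingers":0.55,"dx":0,"dy":0,"dz":0,"wx":0,"wy":0,"wz":0},{"fingers":0.55,"dx":0,"dy":0,"dz":0,"wx":0,"wy":0,"wz":0}]'
```

```text
time_s: 5.65
ee_pos: [613.7, 234.7, 276.8]
orientation: [1.363, 2.83, 0.0]
contact_force: [0.1, -0.5, 4.7]
finger_gap: 43.1
gripper_force: 60.5
```

```bash
python3 -m pendant '[{"fingers":0.55,"dx":0,"dy":0,"dz":-0.0003,"wx":0,"wy":0,"wz":3},{"fingers":0.55,"dx":0,"dy":0,"dz":-0.0003,"wx":0,"wy":0,"wz":3},{"fingers":0.55,"dx":0,"dy":0,"dz":-0.0002,"wx":0,"wy":0,"wz":3},{"fingers":0.55,"dx":0,"dy":0,"dz":0,"wx":0,"wy":0,"wz":0},{"fingers":0.55,"dx":0,"dy":0,"dz":0,"wx":0,"wy":0,"wz":0}]'
python3 - <<'E'
from h import *
f=env.grab_frame("wrist")[:,:,::-1]
cv2.imwrite("pics/w5.png",cv2.resize(f[220:400,170:390],None,fx=3.5,fy=3.3,interpolation=2))
E
```

```text
time_s: 6.15
ee_pos: [613.7, 234.7, 277.4]
orientation: [-1.581, -2.715, 0.0]
contact_force: [0.9, -0.5, 3.4]
finger_gap: 43.5
gripper_force: 60.5
```

View pics/w5.png

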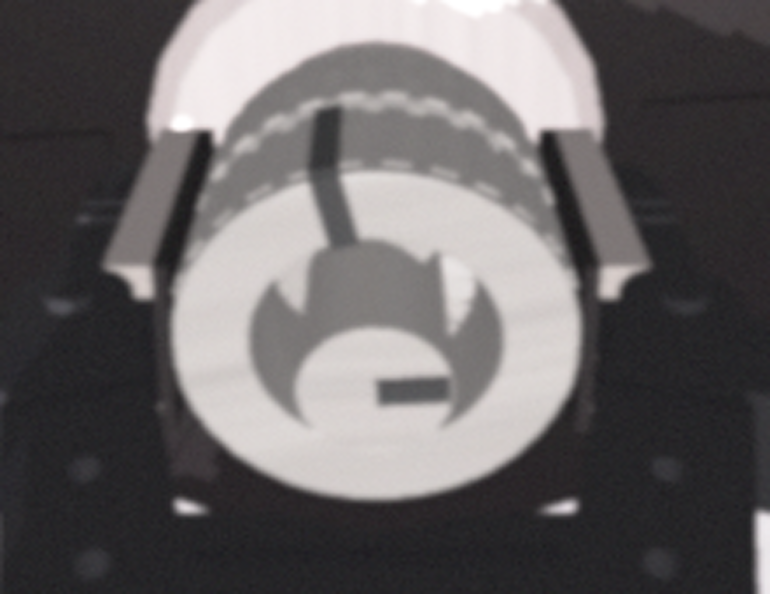

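The nut turns with the gripper without slipping: its line stays at (330,170) in the picture, while the shaft's line now points right at (415,390). Continuing with rise.

```bash
python3 -m pendant '[{"fingers":0.55,"dx":0,"dy":0,"dz":-0.0001,"wx":0,"wy":0,"wz":3},{"fingers":0.55,"dx":0,"dy":0,"dz":-0.0001,"wx":0,"wy":0,"wz":3},{"fingers":0.55,"dx":0,"dy":0,"dz":-0.0001,"wx":0,"wy":0,"wz":3},{"fingers":0.55,"dx":0,"dy":0,"dz":0,"wx":0,"wy":0,"wz":0},{"fingers":0.55,"dx":0,"dy":0,"dz":0,"wx":0,"wy":0,"wz":0}]'; python3 -m pendant '[{"fingers":0.55,"dx":0,"dy":0,"dz":-0.0001,"wx":0,"wy":0,"wz":3},{"fingers":0.55,"dx":0,"dy":0,"dz":-0.0001,"wx":0,"wy":0,"wz":3},{"fingers":0.55,"dx":0,"dy":0,"dz":0,"wx":0,"wy":0,"wz":0},{"fingers":0.55,"dx":0,"dy":0,"dz":0,"wx":0,"wy":0,"wz":0}]'; python3 -c "
from h import *
s=env.observe();print(s['wrist_torque'],s['joints'])"
```

```text
time_s: 6.7
ee_pos: [613.7, 234.7, 277.7]
orientation: [-1.789, -2.582, 0.0]
contact_force: [-0.1, -1.0, 3.0]
finger_gap: 43.3
gripper_force: 60.4
time_s: 7.1
ee_pos: [613.7, 234.7, 277.9]
orientation: [-1.922, -2.485, 0.0]
contact_force: [0.1, -0.3, 2.9]
finger_gap: 43.5
gripper_force: 60.4
[-0.061  0.046  0.007] [ 0.185  0.67   1.159  0.     1.313 -0.069]
```

```bash
python3 -m pendant '[{"fingers":0.55,"dx":0,"dy":0,"dz":0,"wx":0,"wy":0,"wz":3},{"fingers":0.55,"dx":0,"dy":0,"dz":0,"wx":0,"wy":0,"wz":3},{"fingers":0.55,"dx":0,"dy":0,"dz":0,"wx":0,"wy":0,"wz":3},{"fingers":0.55,"dx":0,"dy":0,"dz":0,"wx":0,"wy":0,"wz":0},{"fingers":0.55,"dx":0,"dy":0,"dz":0,"wx":0,"wy":0,"wz":0}]'
```

```text
time_s: 7.6
ee_pos: [613.7, 234.6, 278.0]
orientation: [-2.111, -2.327, 0.0]
contact_force: [-0.6, -0.3, 3.5]
finger_gap: 43.1
gripper_force: 60.5
```

```bash
python3 -m pendant '[{"fingers":0.55,"dx":0,"dy":0,"dz":-0.0004,"wx":0,"wy":0,"wz":0},{"fingers":0.55,"dx":0,"dy":0,"dz":0,"wx":0,"wy":0,"wz":0},{"fingers":0.55,"dx":0,"dy":0,"dz":0,"wx":0,"wy":0,"wz":0}]'; python3 -m pendant '[{"fingers":0.55,"dx":0,"dy":0,"dz":-0.0004,"wx":0,"wy":0,"wz":0},{"fingers":0.55,"dx":0,"dy":0,"dz":0,"wx":0,"wy":0,"wz":0},{"fingers":0.55,"dx":0,"dy":0,"dz":0,"wx":0,"wy":0,"wz":0}]'; python3 -m pendant '[{"fingers":0.55,"dx":0,"dy":0,"dz":0,"wx":0,"wy":0,"wz":3},{"fingers":0.55,"dx":0,"dy":0,"dz":0,"wx":0,"wy":0,"wz":3},{"fingers":0.55,"dx":0,"dy":0,"dz":0,"wx":0,"wy":0,"wz":3},{"fingers":0.55,"dx":0,"dy":0,"dz":0,"wx":0,"wy":0,"wz":0},{"fingers":0.55,"dx":0,"dy":0,"dz":0,"wx":0,"wy":0,"wz":0}]'
```

```text
time_s: 7.9
ee_pos: [613.7, 234.7, 278.3]
orientation: [-2.113, -2.325, 0.0]
contact_force: [-0.1, -0.1, 2.6]
finger_gap: 43.6
gripper_force: 60.4
time_s: 8.2
ee_pos: [613.7, 234.7, 278.7]
orientation: [-2.113, -2.324, 0.0]
contact_force: [1.0, -0.1, 2.4]
finger_gap: 43.4
gripper_force: 60.5
time_s: 8.7
ee_pos: [613.7, 234.7, 278.7]
orientation: [-2.288, -2.153, 0.0]
contact_force: [0.0, 0.7, 1.8]
finger_gap: 43.4
gripper_force: 60.4
```

```bash
python3 -m pendant '[{"fingers":0.55,"dx":0,"dy":0,"dz":0,"wx":0,"wy":0,"wz":3},{"fingers":0.55,"dx":0,"dy":0,"dz":0,"wx":0,"wy":0,"wz":3},{"fingers":0.55,"dx":0,"dy":0,"dz":0,"wx":0,"wy":0,"wz":3},{"fingers":0.55,"dx":0,"dy":0,"dz":0,"wx":0,"wy":0,"wz":0},{"fingers":0.55,"dx":0,"dy":0,"dz":0,"wx":0,"wy":0,"wz":0}]'
```

```text
time_s: 9.2
ee_pos: [613.7, 234.7, 278.9]
orientation: [2.449, 1.967, 0.0]
contact_force: [-1.0, -0.6, 2.9]
finger_gap: 43.5
gripper_force: 60.5
```

```bash
python3 -m pendant '[{"fingers":0.55,"dx":0,"dy":0,"dz":0,"wx":0,"wy":0,"wz":3},{"fingers":0.55,"dx":0,"dy":0,"dz":0,"wx":0,"wy":0,"wz":3},{"fingers":0.55,"dx":0,"dy":0,"dz":0,"wx":0,"wy":0,"wz":0},{"fingers":0.55,"dx":0,"dy":0,"dz":0,"wx":0,"wy":0,"wz":0}]'
```

```text
time_s: 9.6
ee_pos: [613.7, 234.7, 279.0]
orientation: [2.549, 1.837, 0.001]
contact_force: [-0.2, -1.2, 5.6]
finger_gap: 43.5
gripper_force: 60.6
```

The lower flank is starting to push, so I'll raise by about 1 mm and carry on with a continuous rise.

```bash
python3 -m pendant '[{"fingers":0.55,"dx":0,"dy":0,"dz":-0.0004,"wx":0,"wy":0,"wz":0},{"fingers":0.55,"dx":0,"dy":0,"dz":-0.0004,"wx":0,"wy":0,"wz":0},{"fingers":0.55,"dx":0,"dy":0,"dz":0,"wx":0,"wy":0,"wz":0},{"fingers":0.55,"dx":0,"dy":0,"dz":0,"wx":0,"wy":0,"wz":0}]';  python3 -m pendant '[{"fingers":0.55,"dx":0,"dy":0,"dz":-0.00015,"wx":0,"wy":0,"wz":3},{"fingers":0.55,"dx":0,"dy":0,"dz":-0.00015,"wx":0,"wy":0,"wz":3},{"fingers":0.55,"dx":0,"dy":0,"dz":-0.00015,"wx":0,"wy":0,"wz":3},{"fingers":0.55,"dx":0,"dy":0,"dz":0,"wx":0,"wy":0,"wz":0},{"fingers":0.55,"dx":0,"dy":0,"dz":0,"wx":0,"wy":0,"wz":0}]'
```

```text
time_s: 10.0
ee_pos: [613.8, 234.7, 279.5]
orientation: [2.55, 1.834, 0.0]
contact_force: [1.6, -0.7, 1.1]
finger_gap: 43.7
gripper_force: 60.6
time_s: 10.5
ee_pos: [613.6, 234.7, 279.9]
orientation: [-2.685, -1.63, 0.001]
contact_force: [-0.8, -0.1, 0.9]
finger_gap: 43.5
gripper_force: 60.6
```

```bash
python3 -m pendant '[{"fingers":0.55,"dx":0,"dy":0,"dz":-0.00015,"wx":0,"wy":0,"wz":3},{"fingers":0.55,"dx":0,"dy":0,"dz":-0.00015,"wx":0,"wy":0,"wz":3},{"fingers":0.55,"dx":0,"dy":0,"dz":-0.00015,"wx":0,"wy":0,"wz":3},{"fingers":0.55,"dx":0,"dy":0,"dz":0,"wx":0,"wy":0,"wz":0},{"fingers":0.55,"dx":0,"dy":0,"dz":0,"wx":0,"wy":0,"wz":0}]'
```

```text
time_s: 11.0
ee_pos: [613.7, 234.7, 280.2]
orientation: [-2.805, -1.415, 0.001]
contact_force: [-0.0, -0.1, -1.0]
finger_gap: 43.3
gripper_force: 60.8
```

```bash
python3 -m pendant '[{"fingers":0.55,"dx":0,"dy":0,"dz":-0.00015,"wx":0,"wy":0,"wz":3},{"fingers":0.55,"dx":0,"dy":0,"dz":-0.00015,"wx":0,"wy":0,"wz":3},{"fingers":0.55,"dx":0,"dy":0,"dz":-0.00015,"wx":0,"wy":0,"wz":3},{"fingers":0.55,"dx":0,"dy":0,"dz":0,"wx":0,"wy":0,"wz":0},{"fingers":0.55,"dx":0,"dy":0,"dz":0,"wx":0,"wy":0,"wz":0}]'
```

```text
time_s: 11.5
ee_pos: [613.7, 234.7, 280.8]
orientation: [-2.907, -1.191, 0.001]
contact_force: [-0.2, 0.0, -2.3]
finger_gap: 43.3
gripper_force: 60.9
```

```bash
python3 -m pendant '[{"fingers":0.55,"dx":0,"dy":0,"dz":-0.0001,"wx":0,"wy":0,"wz":3},{"fingers":0.55,"dx":0,"dy":0,"dz":-0.0001,"wx":0,"wy":0,"wz":3},{"fingers":0.55,"dx":0,"dy":0,"dz":-0.0001,"wx":0,"wy":0,"wz":3},{"fingers":0.55,"dx":0,"dy":0,"dz":0,"wx":0,"wy":0,"wz":0},{"fingers":0.55,"dx":0,"dy":0,"dz":0,"wx":0,"wy":0,"wz":0}]'
```

```text
time_s: 12.0
ee_pos: [613.7, 234.7, 281.3]
orientation: [-2.991, -0.959, 0.0]
contact_force: [0.9, 0.3, -0.2]
finger_gap: 43.3
gripper_force: 60.9
```

```bash
python3 -m pendant '[{"fingers":0.55,"dx":0,"dy":0,"dz":-0.0001,"wx":0,"wy":0,"wz":3},{"fingers":0.55,"dx":0,"dy":0,"dz":-0.0001,"wx":0,"wy":0,"wz":3},{"fingers":0.55,"dx":0,"dy":0,"dz":-0.0001,"wx":0,"wy":0,"wz":3},{"fingers":0.55,"dx":0,"dy":0,"dz":0,"wx":0,"wy":0,"wz":0},{"fingers":0.55,"dx":0,"dy":0,"dz":0,"wx":0,"wy":0,"wz":0}]'
```

```text
time_s: 12.5
ee_pos: [613.7, 234.6, 281.6]
orientation: [3.057, 0.722, 0.0]
contact_force: [0.4, -0.2, 0.1]
finger_gap: 43.2
gripper_force: 61.0
```

```bash
python3 -m pendant '[{"fingers":0.55,"dx":0,"dy":0,"dz":-0.0001,"wx":0,"wy":0,"wz":3},{"fingers":0.55,"dx":0,"dy":0,"dz":-0.0001,"wx":0,"wy":0,"wz":3},{"fingers":0.55,"dx":0,"dy":0,"dz":-0.0001,"wx":0,"wy":0,"wz":3},{"fingers":0.55,"dx":0,"dy":0,"dz":0,"wx":0,"wy":0,"wz":0},{"fingers":0.55,"dx":0,"dy":0,"dz":0,"wx":0,"wy":0,"wz":0}]'
python3 - <<'E'
from h import *
s=env.observe();print(s["joints"])
f=env.grab_frame("wrist")[:,:,::-1]
cv2.imwrite("pics/w6.png",cv2.resize(f[220:400,170:390],None,fx=3.5,fy=3.3,interpolation=2))
E
```

```text
time_s: 13.0
ee_pos: [613.8, 234.6, 282.1]
orientation: [3.105, 0.48, 0.001]
contact_force: [0.2, -0.3, 1.1]
finger_gap: 43.3
gripper_force: 61.1
[ 0.185  0.666  1.154 -0.     1.321  1.45 ]
```

View pics/w6.png

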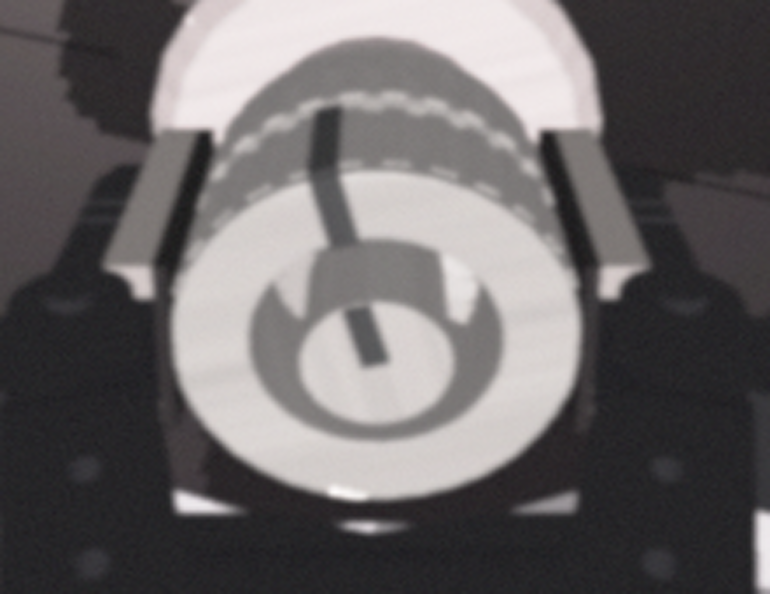

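The lines now run parallel: nut line (318,178) to (345,243), shaft line (354,310) to (374,363). Next I'll compute the exact remaining angle.

```bash
python3 - <<'E'
from h import *
c=cam("wrist")
def r(u,v,z): return ray(c,170+(u+.5)/3.5-.5,220+(v+.5)/3.3-.5,z)[:2]
N=[r(320,180,145),r(345,243,145)];S=[r(355,311,150),r(374,362,150)]
a=lambda d:np.degrees(np.arctan2(d[1],d[0]))
print("nut dir",a(N[0]-N[1]),"shaft dir",a(S[0]-S[1]))
cen=np.array([613.8,234.6])
for C in (r(377,362,150),cen): print(C,"shaft mark",a(S[0]-C))
nc=(r(172,335,145)+r(582,335,145))/2
print(nc,"nut",a((N[0]+N[1])/2-nc),a((N[0]+N[1])/2-cen))
E
```

```text
nut dir 35.316607230840674 shaft dir 34.05594830416294
[613.105 233.832] shaft mark 36.52178146192847
[613.8 234.6] shaft mark 34.58375433146421
[612.948 233.783] nut 33.71088260348968 32.952576692783616
```

The lines agree to within about 1–2°. I'll start the straight lift gently and watch the force.

```bash
python3 -m pendant '[{"fingers":0.55,"dx":0,"dy":0,"dz":-0.0005,"wx":0,"wy":0,"wz":0},{"fingers":0.55,"dx":0,"dy":0,"dz":-0.0005,"wx":0,"wy":0,"wz":0},{"fingers":0.55,"dx":0,"dy":0,"dz":-0.0005,"wx":0,"wy":0,"wz":0},{"fingers":0.55,"dx":0,"dy":0,"dz":0,"wx":0,"wy":0,"wz":0}]'; python3 -m pendant '[{"fingers":0.55,"dx":0,"dy":0,"dz":-0.0005,"wx":0,"wy":0,"wz":0},{"fingers":0.55,"dx":0,"dy":0,"dz":-0.0005,"wx":0,"wy":0,"wz":0},{"fingers":0.55,"dx":0,"dy":0,"dz":-0.0005,"wx":0,"wy":0,"wz":0},{"fingers":0.55,"dx":0,"dy":0,"dz":0,"wx":0,"wy":0,"wz":0}]'
```

```text
time_s: 13.45
ee_pos: [613.7, 234.7, 283.2]
orientation: [-3.105, -0.476, 0.001]
contact_force: [-0.1, 0.3, -0.4]
finger_gap: 43.2
gripper_force: 61.0
time_s: 13.85
ee_pos: [613.7, 234.6, 285.0]
orientation: [-3.105, -0.476, -0.0]
contact_force: [0.1, -0.2, -1.7]
finger_gap: 43.3
gripper_force: 61.0
```

```bash
python3 -m pendant '[{"fingers":0.55,"dx":0,"dy":0,"dz":-0.003,"wx":0,"wy":0,"wz":0},{"fingers":0.55,"dx":0,"dy":0,"dz":-0.005,"wx":0,"wy":0,"wz":0},{"fingers":0.55,"dx":0,"dy":0,"dz":-0.005,"wx":0,"wy":0,"wz":0},{"fingers":0.55,"dx":0,"dy":0,"dz":-0.005,"wx":0,"wy":0,"wz":0},{"fingers":0.55,"dx":0,"dy":0,"dz":-0.005,"wx":0,"wy":0,"wz":0},{"fingers":0.55,"dx":0,"dy":0,"dz":-0.005,"wx":0,"wy":0,"wz":0},{"fingers":0.55,"dx":0,"dy":0,"dz":-0.005,"wx":0,"wy":0,"wz":0},{"fingers":0.55,"dx":0,"dy":0,"dz":-0.005,"wx":0,"wy":0,"wz":0},{"fingers":0.55,"dx":0,"dy":0,"dz":-0.005,"wx":0,"wy":0,"wz":0},{"fingers":0.55,"dx":0,"dy":0,"dz":-0.005,"wx":0,"wy":0,"wz":0}]'; python3 -m pendant '[{"fingers":0.55,"dx":0,"dy":0,"dz":-0.008,"wx":0,"wy":0,"wz":0},{"fingers":0.55,"dx":0,"dy":0,"dz":-0.01,"wx":0,"wy":0,"wz":0},{"fingers":0.55,"dx":0,"dy":0,"dz":-0.01,"wx":0,"wy":0,"wz":0},{"fingers":0.55,"dx":0,"dy":0,"dz":0,"wx":0,"wy":0,"wz":0},{"fingers":0.55,"dx":0,"dy":0,"dz":0,"wx":0,"wy":0,"wz":0}]'
python3 - <<'E'
from h import *
s=env.observe();R=Ro.from_rotvec(s["orientation"]).as_matrix();print(s["joints"],s["ee_pos"])
t=np.array([618.6,-263.8])
ux=np.array([738.957-550.884+685.177-499.47,-227.748+159.153-368.566+299.742]);ux/=np.linalg.norm(ux)
g=t-30*ux;print(g,ux,np.degrees(np.arctan2(ux[1],ux[0])), "tool y deg",np.degrees(np.arctan2(R[1,1],R[0,1])))
print("tool delta",R.T@(np.array([*g,0])-[*s["ee_pos"][:2],0]))
E
```

```text
time_s: 14.85
ee_pos: [613.7, 234.7, 333.3]
orientation: [3.105, 0.476, -0.0]
contact_force: [-0.5, 0.1, -1.9]
finger_gap: 43.3
gripper_force: 61.0
time_s: 15.35
ee_pos: [613.7, 234.6, 361.0]
orientation: [-3.105, -0.476, -0.001]
contact_force: [0.4, 0.8, -2.5]
finger_gap: 43.4
gripper_force: 61.0
[0.185 0.601 1.041 0.    1.499 1.452] [613.663 234.634 361.048]
[ 590.443 -253.448] [ 0.939 -0.345] -20.185787122938617 tool y deg -72.56929645883014
tool delta [-168.361  458.714   -0.042]
```

```bash
python3 -m pendant '[{"fingers":0.55,"dx":-0.006,"dy":0.0163,"dz":0,"wx":0,"wy":0,"wz":0},{"fingers":0.55,"dx":-0.01,"dy":0.0272,"dz":0,"wx":0,"wy":0,"wz":0},{"fingers":0.55,"dx":-0.01,"dy":0.0272,"dz":0,"wx":0,"wy":0,"wz":0},{"fingers":0.55,"dx":-0.01,"dy":0.0272,"dz":0,"wx":0,"wy":0,"wz":0},{"fingers":0.55,"dx":-0.01,"dy":0.0272,"dz":0,"wx":0,"wy":0,"wz":0},{"fingers":0.55,"dx":-0.01,"dy":0.0272,"dz":0,"wx":0,"wy":0,"wz":0},{"fingers":0.55,"dx":-0.01,"dy":0.0272,"dz":0,"wx":0,"wy":0,"wz":0},{"fingers":0.55,"dx":-0.01,"dy":0.0272,"dz":0,"wx":0,"wy":0,"wz":0},{"fingers":0.55,"dx":-0.01,"dy":0.0272,"dz":0,"wx":0,"wy":0,"wz":0},{"fingers":0.55,"dx":-0.01,"dy":0.0272,"dz":0,"wx":0,"wy":0,"wz":0}]'; python3 -m pendant '[{"fingers":0.55,"dx":-0.01,"dy":0.0272,"dz":0,"wx":0,"wy":0,"wz":0},{"fingers":0.55,"dx":-0.01,"dy":0.0272,"dz":0,"wx":0,"wy":0,"wz":0},{"fingers":0.55,"dx":-0.01,"dy":0.0272,"dz":0,"wx":0,"wy":0,"wz":0},{"fingers":0.55,"dx":-0.01,"dy":0.0272,"dz":0,"wx":0,"wy":0,"wz":0},{"fingers":0.55,"dx":-0.01,"dy":0.0272,"dz":0,"wx":0,"wy":0,"wz":0},{"fingers":0.55,"dx":-0.01,"dy":0.0272,"dz":0,"wx":0,"wy":0,"wz":0},{"fingers":0.55,"dx":-0.006,"dy":0.0163,"dz":0,"wx":0,"wy":0,"wz":0},{"fingers":0.55,"dx":0,"dy":0,"dz":0,"wx":0,"wy":0,"wz":0},{"fingers":0.55,"dx":0,"dy":0,"dz":0,"wx":0,"wy":0,"wz":0}]'
python3 - <<'E'
from h import *
s=env.observe();R=Ro.from_rotvec(s["orientation"]).as_matrix();print(s["joints"],s["ee_pos"])
print("tool delta",R.T@(np.array([590.4,-253.4,0])-[*s["ee_pos"][:2],0]))
c=cam("wrist");f=env.grab_frame("wrist")[:,:,::-1];cv2.imwrite("pics/w7.png",f);print(proj(c,[590.4,-253.4,3]))
E
```

```text
time_s: 16.35
ee_pos: [599.7, -45.2, 360.4]
orientation: [-3.105, -0.475, 0.002]
contact_force: [0.7, -0.4, -2.2]
finger_gap: 42.9
gripper_force: 61.1
time_s: 17.25
ee_pos: [590.9, -234.2, 360.6]
orientation: [-3.105, -0.475, 0.001]
contact_force: [0.3, 0.4, -1.3]
finger_gap: 43.3
gripper_force: 61.2
[-0.563  0.563  1.113  0.     1.466  0.704] [ 590.927 -234.174  360.587]
tool delta [-6.254 18.188 -0.014]
[294.811 189.588]
```

View pics/w7.png

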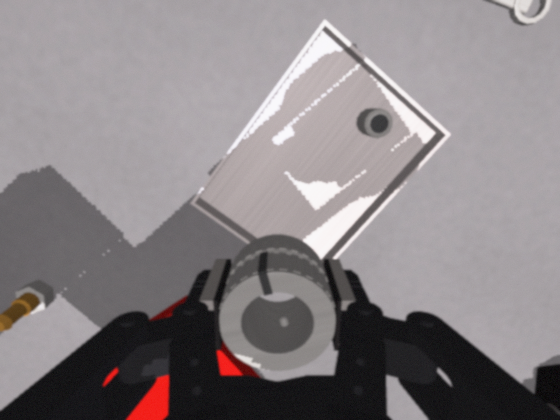

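The nut is held level. The aluminium tray's rim corners are at (325,22), (449,133) and (195,202), with the ferrule at (377,123). I'll cross-check the tray's centre from these corners.

```bash
python3 - <<'E'
from h import *
s=env.observe();R=Ro.from_rotvec(s["orientation"]).as_matrix()
c=cam("wrist");A,B,D=[ray(c,u,v,24) for u,v in((325,21),(450,133),(194,202))]
print(A,B,D,"ctr",(B+D)/2,np.linalg.norm(A-B),np.linalg.norm(A-D))
m=(B+D)/2;ux=(A-D)/np.linalg.norm(A-D);g=m-30*ux;g[2]=0;print("spot",g,"tool delta",R.T@(g-[*s["ee_pos"][:2],0]))
E
```

```text
[ 738.752 -228.422   24.   ] [ 688.155 -367.622   24.   ] [ 554.144 -160.957   24.   ] ctr [ 621.149 -264.29    24.   ] 148.11006654859156 196.5496790805716
spot [ 592.972 -253.992    0.   ] tool delta [-4.309 20.024 -0.013]
```

```bash
python3 -m pendant '[{"fingers":0.55,"dx":-0.005,"dy":0.019,"dz":0,"wx":0,"wy":0,"wz":0},{"fingers":0.55,"dx":0,"dy":0,"dz":0.02,"wx":0,"wy":0,"wz":0},{"fingers":0.55,"dx":0,"dy":0,"dz":0.025,"wx":0,"wy":0,"wz":0},{"fingers":0.55,"dx":0,"dy":0,"dz":0.025,"wx":0,"wy":0,"wz":0},{"fingers":0.55,"dx":0,"dy":0,"dz":0.025,"wx":0,"wy":0,"wz":0},{"fingers":0.55,"dx":0,"dy":0,"dz":0.025,"wx":0,"wy":0,"wz":0},{"fingers":0.55,"dx":0,"dy":0,"dz":0.025,"wx":0,"wy":0,"wz":0},{"fingers":0.55,"dx":0,"dy":0,"dz":0.015,"wx":0,"wy":0,"wz":0},{"fingers":0.55,"dx":0,"dy":0,"dz":0.01,"wx":0,"wy":0,"wz":0},{"fingers":0.55,"dx":0,"dy":0,"dz":0.004,"wx":0,"wy":0,"wz":0}]'; python3 -m pendant '[{"fingers":0.55,"dx":0,"dy":0,"dz":0.002,"wx":0,"wy":0,"wz":0},{"fingers":0.55,"dx":0,"dy":0,"dz":0,"wx":0,"wy":0,"wz":0},{"fingers":0.55,"dx":0,"dy":0,"dz":0,"wx":0,"wy":0,"wz":0}]'
```

```text
time_s: 18.3
ee_pos: [592.2, -253.7, 186.1]
orientation: [-3.105, -0.477, 0.001]
contact_force: [-0.8, -0.6, -1.5]
finger_gap: 43.3
gripper_force: 61.3
time_s: 18.6
ee_pos: [592.2, -253.9, 185.7]
orientation: [3.104, 0.476, 0.002]
contact_force: [0.4, -0.3, -1.3]
finger_gap: 43.2
gripper_force: 61.3
```

```bash
python3 -m pendant '[{"fingers":0.55,"dx":0,"dy":0,"dz":0.003,"wx":0,"wy":0,"wz":0},{"fingers":0.55,"dx":0,"dy":0,"dz":0.002,"wx":0,"wy":0,"wz":0},{"fingers":0.55,"dx":0,"dy":0,"dz":0.001,"wx":0,"wy":0,"wz":0},{"fingers":0.55,"dx":0,"dy":0,"dz":0,"wx":0,"wy":0,"wz":0},{"fingers":0.55,"dx":0,"dy":0,"dz":0,"wx":0,"wy":0,"wz":0}]'; python3 -m pendant '[{"fingers":0.55,"dx":0,"dy":0,"dz":0.0005,"wx":0,"wy":0,"wz":0},{"fingers":0.55,"dx":0,"dy":0,"dz":0.0005,"wx":0,"wy":0,"wz":0},{"fingers":0.55,"dx":0,"dy":0,"dz":0,"wx":0,"wy":0,"wz":0},{"fingers":0.55,"dx":0,"dy":0,"dz":0,"wx":0,"wy":0,"wz":0}]'
```

```text
time_s: 19.1
ee_pos: [592.1, -253.9, 178.9]
orientation: [3.105, 0.476, -0.0]
contact_force: [-0.1, -0.2, -2.1]
finger_gap: 43.4
gripper_force: 61.3
time_s: 19.5
ee_pos: [592.1, -253.9, 177.9]
orientation: [-3.105, -0.476, -0.0]
contact_force: [0.1, 0.2, -0.8]
finger_gap: 43.3
gripper_force: 61.3
```

```bash
python3 -m pendant '[{"fingers":0.55,"dx":0,"dy":0,"dz":0.0005,"wx":0,"wy":0,"wz":0},{"fingers":0.55,"dx":0,"dy":0,"dz":0.0005,"wx":0,"wy":0,"wz":0},{"fingers":0.55,"dx":0,"dy":0,"dz":0,"wx":0,"wy":0,"wz":0},{"fingers":0.55,"dx":0,"dy":0,"dz":0,"wx":0,"wy":0,"wz":0}]'
```

```text
time_s: 19.9
ee_pos: [592.1, -253.9, 176.9]
orientation: [3.105, 0.476, -0.0]
contact_force: [0.6, 0.3, -1.9]
finger_gap: 43.1
gripper_force: 61.3
```

```bash
python3 -m pendant '[{"fingers":0.55,"dx":0,"dy":0,"dz":0.0005,"wx":0,"wy":0,"wz":0},{"fingers":0.55,"dx":0,"dy":0,"dz":0,"wx":0,"wy":0,"wz":0},{"fingers":0.55,"dx":0,"dy":0,"dz":0,"wx":0,"wy":0,"wz":0}]'
```

```text
time_s: 20.2
ee_pos: [592.1, -253.9, 176.4]
orientation: [3.105, 0.476, 0.0]
contact_force: [-0.1, 0.7, -0.7]
finger_gap: 43.2
gripper_force: 61.3
```

```bash
python3 -m pendant '[{"fingers":0.55,"dx":0,"dy":0,"dz":0.0005,"wx":0,"wy":0,"wz":0},{"fingers":0.55,"dx":0,"dy":0,"dz":0,"wx":0,"wy":0,"wz":0},{"fingers":0.55,"dx":0,"dy":0,"dz":0,"wx":0,"wy":0,"wz":0}]'
```

```text
time_s: 20.5
ee_pos: [592.1, -253.9, 175.9]
orientation: [3.105, 0.476, -0.0]
contact_force: [-0.5, 0.4, -0.9]
finger_gap: 42.9
gripper_force: 61.3
```

```bash
python3 -m pendant '[{"fingers":0.55,"dx":0,"dy":0,"dz":0.0005,"wx":0,"wy":0,"wz":0},{"fingers":0.55,"dx":0,"dy":0,"dz":0,"wx":0,"wy":0,"wz":0},{"fingers":0.55,"dx":0,"dy":0,"dz":0,"wx":0,"wy":0,"wz":0}]'
```

```text
time_s: 20.8
ee_pos: [592.1, -253.9, 175.4]
orientation: [3.105, 0.476, -0.0]
contact_force: [-0.9, 0.9, -2.0]
finger_gap: 43.3
gripper_force: 61.3
```

```bash
python3 -m pendant '[{"fingers":0.55,"dx":0,"dy":0,"dz":0.0005,"wx":0,"wy":0,"wz":0},{"fingers":0.55,"dx":0,"dy":0,"dz":0,"wx":0,"wy":0,"wz":0},{"fingers":0.55,"dx":0,"dy":0,"dz":0,"wx":0,"wy":0,"wz":0}]'
```

```text
time_s: 21.1
ee_pos: [592.1, -253.9, 174.9]
orientation: [3.105, 0.476, -0.0]
contact_force: [0.1, 0.5, -1.5]
finger_gap: 43.7
gripper_force: 61.3
```

```bash
python3 -m pendant '[{"fingers":0.55,"dx":0,"dy":0,"dz":0.0005,"wx":0,"wy":0,"wz":0},{"fingers":0.55,"dx":0,"dy":0,"dz":0,"wx":0,"wy":0,"wz":0},{"fingers":0.55,"dx":0,"dy":0,"dz":0,"wx":0,"wy":0,"wz":0}]'
```

```text
time_s: 21.4
ee_pos: [592.1, -253.9, 174.6]
orientation: [3.105, 0.476, 0.0]
contact_force: [-1.1, 0.6, 1.8]
finger_gap: 43.0
gripper_force: 63.3
```

```bash
python3 -m pendant '[{"fingers":0.55,"dx":0,"dy":0,"dz":0.0005,"wx":0,"wy":0,"wz":0},{"fingers":0.55,"dx":0,"dy":0,"dz":0,"wx":0,"wy":0,"wz":0},{"fingers":0.55,"dx":0,"dy":0,"dz":0,"wx":0,"wy":0,"wz":0}]'
```

```text
time_s: 21.7
ee_pos: [592.1, -253.8, 174.6]
orientation: [3.105, 0.476, 0.0]
contact_force: [-1.8, 1.9, 5.4]
finger_gap: 43.3
gripper_force: 65.5
```

Touchdown. I'll release slowly, then retreat straight up.

```bash
python3 -m pendant '[{"fingers":0.55,"dx":0,"dy":0,"dz":-0.0003,"wx":0,"wy":0,"wz":0},{"fingers":0.45,"dx":0,"dy":0,"dz":0,"wx":0,"wy":0,"wz":0},{"fingers":0.4,"dx":0,"dy":0,"dz":0,"wx":0,"wy":0,"wz":0},{"fingers":0.3,"dx":0,"dy":0,"dz":0,"wx":0,"wy":0,"wz":0},{"fingers":0.3,"dx":0,"dy":0,"dz":0,"wx":0,"wy":0,"wz":0},{"fingers":0.3,"dx":0,"dy":0,"dz":-0.005,"wx":0,"wy":0,"wz":0},{"fingers":0.3,"dx":0,"dy":0,"dz":-0.01,"wx":0,"wy":0,"wz":0},{"fingers":0.3,"dx":0,"dy":0,"dz":-0.015,"wx":0,"wy":0,"wz":0},{"fingers":0.3,"dx":0,"dy":0,"dz":-0.025,"wx":0,"wy":0,"wz":0},{"fingers":0.3,"dx":0,"dy":0,"dz":-0.03,"wx":0,"wy":0,"wz":0}]'; python3 -m pendant '[{"fingers":0.3,"dx":0,"dy":0,"dz":-0.03,"wx":0,"wy":0,"wz":0},{"fingers":0.3,"dx":0,"dy":0,"dz":-0.03,"wx":0,"wy":0,"wz":0},{"fingers":0.3,"dx":0,"dy":0,"dz":0,"wx":0,"wy":0,"wz":0},{"fingers":0.3,"dx":0,"dy":0,"dz":0,"wx":0,"wy":0,"wz":0}]'
python3 - <<'E'
from h import *
f=env.grab_frame("wrist")[:,:,::-1];g=env.grab_frame("side")[:,:,::-1]
cv2.imwrite("pics/w8.png",np.hstack([cv2.resize(f,(440,330)),cv2.resize(g[130:330,180:420],(360,330))]))
E
```

```text
time_s: 22.7
ee_pos: [591.9, -253.8, 260.2]
orientation: [-3.105, -0.476, 0.001]
contact_force: [-0.2, 0.5, 0.9]
finger_gap: 60.2
gripper_force: 0.0
time_s: 23.1
ee_pos: [591.9, -253.7, 320.1]
orientation: [3.104, 0.476, 0.002]
contact_force: [0.2, -0.3, -1.1]
finger_gap: 59.9
gripper_force: 0.0
```

View pics/w8.png

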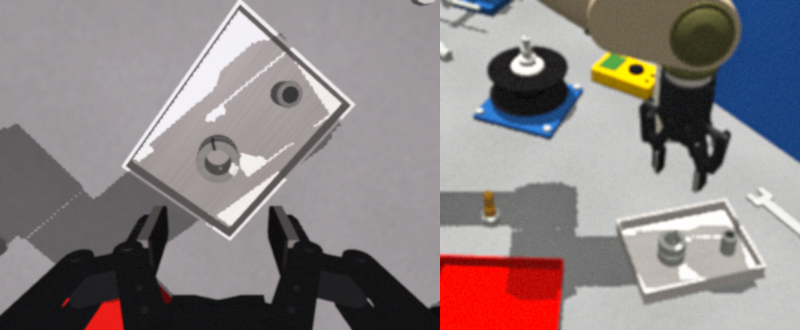

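The nut stands flat in the aluminium tray, at (217,158) in the left image and (671,245) in the right. The ferrule, at (287,94) and (729,243), is undisturbed, the stand's shaft is bare, and the gripper is clear of everything. Handing in.

```bash
python3 -c "
from bench import env
print(env.hand_in())"
```

```text
the job is handed in; nothing more can be done
None
```

I unscrewed the nut clockwise until its line met the shaft's line (within about 2°), lifted it straight off, set it down flat in the aluminium tray, and handed the job in at about 23 s; the wrist force read no more than about 6 N after any move, and no verdict came back.

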